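Tip the crucifix base onto its felt and brace it against the stop

TASK

The freshly waxed ebony crucifix base stands on its end on the baize polishing board. Without gripping or lifting it, push it high up on its back with a fingertip so that it topples onto its red felt sole and comes down inside the taped panel, then push it gently along the baize until it rests square against the wooden stop, ready for buffing. Leave everything else where it is and draw the hand clear.

Things in the scene. Friction and masses are not known exactly. Their poses are not given: they have to be found in the camera images.
- crucifix_base: Black ebony crucifix plinth, 150 x 100 x 40 mm, 0.6-0.9 kg, loose, standing on a 100 x 40 mm end. Origin: centre of that end; z up its length, y across its width, +x out of its red felt sole (at x = 20 mm) towards the stop, the way it must fall. On its back (x = -20 mm) a cap 70 mm wide stands 10 mm proud (to x = -30), z = 20 to 130 mm. Lying right, cap up, +x points down
- base_heel (a point): Middle of the sole's edge at the end it first stands on (body x = 20, y = 0, z = 0 mm); it falls about this edge. Once it lies, this 100 mm wide, 40 mm high end faces away from the stop
- base_head (a point): Middle of the sole's edge at the other end (body x = 20, y = 0, z = 150 mm), up high at first; at last it should be against the foot of the stop
- base_sole (a point): Centre of the felt sole (body x = 20, y = 0, z = 75 mm). The centre of mass is about 23 mm behind it: the base balances when leaning some 17 deg forward
- board: Fixed green baize board, 400 x 240 mm; origin: centre of its underside; x along it to the stop, y across, baize at z = 12 mm. The light wooden stop, 18 mm above the baize, has its face at x = 170 mm. Inside the yellow tape the panel spans x = -50 mm to the stop, y = -75 to 75 mm. The base starts with its heel edge at x = -40 to -15 mm, facing the stop within 4 deg
- pyx: Pewter pyx, round lidded box 64 mm across, 38 mm high, loose bystander; origin at the centre of its underside, z up
- finial: Acorn-shaped brass finial, 50 mm across, 71 mm high, standing loose, bystander; origin at the centre of its underside, z up
- polish_tin: Blue-lidded polish tin, 83 mm across, 34 mm high, loose bystander; origin at the centre of its underside, z up
- collection_plate: Brass collection plate, 200 mm across, 24 mm high, loose bystander; origin at the centre of its underside, z up
- stoup: Bronze stoup, a footed bowl 112 mm across, 78 mm high, loose bystander; origin at the centre of its underside, z up
- crucifix: Ebony crucifix with brass ends lying flat, 300 mm long (its x), 160 mm across the arms, 16 mm thick, loose bystander; origin at the middle of its shaft on the underside, z up
Not all that is in view belongs to the job. Of the things like the crucifix_base, leave any that is orange or pink; of the rest the larger one is meant.

How it is judged:
By the outcome, as a careful person would: the job done as asked, in the order asked, and still so for the second after the job is handed in, with the robot touching nothing.
It also fails if it takes over 40 s, if anything falls off the work surface, if the arm or the gripper's body presses on something with over 40 N, if the wrist force passes 120 N, or if a joint passes its speed limit or range.

ROBOT

A 6-joint arm with a two-finger parallel gripper is mounted at the origin on the work surface. World frame = base frame: x ahead of the robot, y to its left, z up, the work surface at z = 0. Lengths are in m, angles in rad, forces in N, time in s.
With the tool pointing down it reaches from about 0.275 to 0.875 m from the base axis. Payload 12.5 kg.
Tool frame: the origin (TCP) lies midway between the tips of the shut fingers; the grasp point (between the pads) lies manip.grasp_offset behind it (manip.grasp_offset is the distance from the TCP to the grasp point, in m); z points along the fingers, y is the line along which they close (so a half turn about z gives the same grasp; the last joint's range is limited). The gripper opens to 85 mm and grips with 20 to 120 N. Pads are 22 mm wide; open, the fingers measure 114 mm over their backs; the gripper's body (76 mm by 85 mm) begins 54 mm behind the grasp point. The pads swing forward as they close: fully open they stand 13 mm farther back than shut.
Start: joints at [-1.195, 0.351, 1.652, -0, 1.139, -0.085], TCP at [0.245, -0.493, 0.231] pointing down, gripper open.
Joint ranges: [-2.75, 2.75], [-0.79, 2.1], [0.01, 2.65], [-1.57, 4.71], [0.07, 3.14], [-2.87, 2.87]. Speed limits (rad/s): [2.22, 2.22, 2.79, 3.14, 3.14, 3.14].

INTERFACE

Orientations are given as a unit quaternion [w, x, y, z].
In Python, from station import manip gives the robot as it stands. The module is installed in compiled form; this text tells all that it offers.
- The arm moves only by the tool move_arm, never from a script. Its argument "commands" is a list of rows, each a list of 3 entries, a list of its own where there are three numbers: the gripper's target within -1 to 1 (fully open at 1, half-way at 0, shut at -1), then the shift along the world's x, y, z normalised to -1 to 1, where 1 is 15 cm, then the turn about the world's z normalised to -1 to 1, where 1 is pi/2 rad. A call has 1 to 12 rows; each row is the pose to reach, as a shift and turn from the pose commanded when the call began; what a row does not reach only later rows make up. A row lasts 1/8 s, in which the tool goes at most 62.5 mm and 10.7 degrees, less where a joint would pass 70% of its speed; a pose out of reach is approached as far as the arm can. A call with a number of a shift or a turn outside -1 to 1 is refused whole. A call with a gripper value outside its range is refused whole. The fingers move at their own pace and stop on an object; "squeeze" is the grip in N (left out, the last holds). Time passes only in rows, so rows that repeat a pose let the fingers close. It gives the time, the measured TCP pose, the force, the opening and the grip force at its end, in the units of the state.
- manip.state(): the state, without advancing time (a new reading comes with each control period).
- manip.camera(name): name is "side" or "top"; returns a dict with "pixels" (400x640x3 uint8, red, green, blue), "fx", "fy", "cx", "cy" (pixels), "D" ([k1, k2, p1, p2, k3] as OpenCV has them; the pictures are not rectified), "R" (3x3) and "t" (3): a world point X has camera coordinates R X + t. Camera axes: x right, y down, z forward; pixel columns grow to the right and rows downward; lengths in m; the calibration is good to about 2 mm. A picture is of the moment at which its call begins. There is no depth.
- manip.sign_off(): hands the job in; it is judged then, once.
The state is a dict: "time": time; "qpos": joint angles; "joint_velocities": joint speeds; "effort": joint torques, N m; "ee_pos": TCP position; "tool_rot": TCP orientation; "wrist_force": force on the tool from outside, world axes, zero at the start; "ft_torque": the same for the moment, N m; "opening": opening from 0.0 (shut) to 1.0 (fully open); "grip_force": force on a finger pad.
Only numpy, scipy, OpenCV 4.12 (cv2) and the standard library are available. Lean on these libraries where they do the work, as an engineer would, in place of code of your own. Each camera call takes 0.05 s, during which the arm holds its last target. There are 200 camera calls.

## Working session

There is one attempt and no reset: what is moved stays moved. The work goes in short steps, Python scripts to look and compute and a tool call to move; the robot and the scene stay as the last step left them, time stands still between calls to the robot, and variables do not carry over. Pictures are saved under pics/ and viewed, at most 10 in all, crops included, and the job is handed in when it is done.

Besides the shell and the picture viewer there is one more tool, called after "Emit:" as name(argument=value, ...), one argument or row to a line, values as JSON. move_arm: Moves the arm, as the interface text tells. Scaled input: -1 to 1 covers 15 cm each way for a shift and pi/2 rad each way for a turn. Its arguments: {"type":"object","properties":{"commands":{"type":"array"},"squeeze":{"type":"number"}},"required":["commands"]}

```bash
mkdir -p pics; cat > h.py <<'E'
import numpy as np, cv2, sys
from station import manip
def load(n):
    d=np.load(f'{n}.npz'); return {k:d[k] for k in d}
def snap(n,tag):
    c=manip.camera(n); np.savez(f'{tag}.npz',**{k:np.asarray(v) for k,v in c.items()})
    cv2.imwrite(f'pics/{tag}.png',cv2.cvtColor(c['pixels'],cv2.COLOR_RGB2BGR)); return load(tag)
def K(c): return np.array([[c['fx'],0,c['cx']],[0,c['fy'],c['cy']],[0,0,1.]])
def ray(c,uv):
    p=cv2.undistortPoints(np.array(uv,float).reshape(-1,1,2),K(c),c['D'])[:,0]
    d=np.c_[p,np.ones(len(p))]@c['R']; return -c['R'].T@c['t'],d
def onz(c,uv,z):
    o,d=ray(c,uv); return o+d*((z-o[2])/d[:,2])[:,None]
def proj(c,X):
    return cv2.projectPoints(np.array(X,float).reshape(-1,3),cv2.Rodrigues(c['R'])[0],c['t'],K(c),c['D'])[0][:,0]
E
python3 -c "
from h import *
for n in ('side','top'):
    c=snap(n,n+'0'); print(n,-c['R'].T@c['t'],c['R'].round(2).tolist())
print(manip.state(),manip.grasp_offset)"
```

```text
side [0.03544855 0.71557776 0.69725145] [[-0.8, -0.6, 0.02], [-0.36, 0.44, -0.83], [0.49, -0.66, -0.56]]
top [0.3764452  0.0247605  1.02251343] [[-0.02, -1.0, -0.02], [-0.99, 0.02, -0.16], [0.16, 0.02, -0.99]]
{'time': 0.1, 'qpos': array([-1.19457647e+00,  3.51153902e-01,  1.65235947e+00, -2.89928720e-06,
        1.13908551e+00, -8.45898720e-02]), 'joint_velocities': array([ 0.00030757, -0.00159048, -0.00117583,  0.0002382 , -0.00040458,
        0.00074313]), 'effort': array([ 7.21898286e-04, -5.06837511e+01, -2.91877860e+01, -7.00782016e-05,
        2.71191064e-03,  1.84164151e-05]), 'ee_pos': array([ 0.24448953, -0.49234361,  0.23082808]), 'tool_rot': array([-4.97583111e-04,  9.73573753e-01,  2.28372271e-01, -7.44041658e-05]), 'wrist_force': array([ 0.6165301 ,  0.31896771, -0.30039046]), 'ft_torque': array([0.02594478, 0.02003854, 0.03111671]), 'grip_force': 0.0, 'opening': 0.9991541004372687} 0.0187
```

View pics/top0.png

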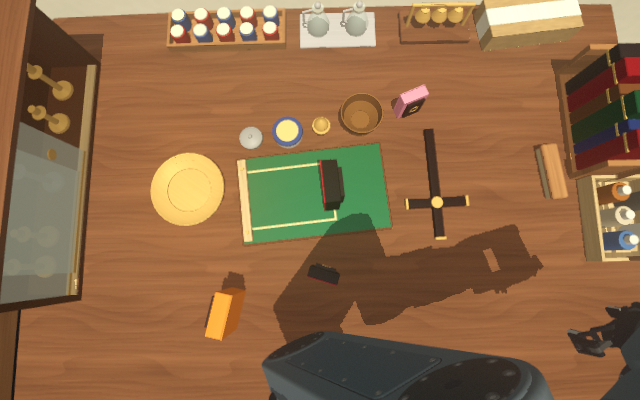

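View pics/side0.png

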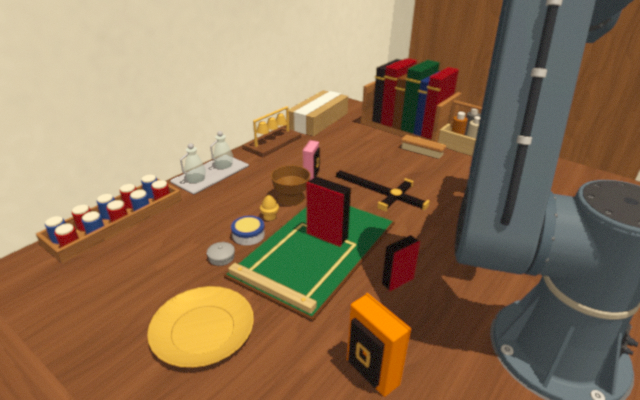

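Candidates: tall black/red block on the board, top (331,185) / side (328,210); small black one, top (324,273) / side (401,262); orange, top (220,315) / side (378,345); pink, top (410,100) / side (311,160). I choose the one on the board because it is neither orange nor pink and is the larger of the two black ones. Next I check it in a close crop and measure.

```bash
cat > m.py <<'E'
from h import *
t=load('top0'); s=load('side0')
def hsv(c): return cv2.cvtColor(c['pixels'],cv2.COLOR_RGB2HSV)
h=hsv(t); g=cv2.inRange(h,(50,80,30),(85,255,255))
g=cv2.morphologyEx(g,cv2.MORPH_OPEN,np.ones((3,3)))
ct=max(cv2.findContours(g,0,1)[0],key=cv2.contourArea)
hull=cv2.convexHull(ct)
q=cv2.approxPolyDP(hull,6,True)[:,0]
print('green quad',q.tolist(),onz(t,q,.012).round(4).tolist())
# wood stop
a=t['pixels'][140:260,225:400]; b=s['pixels'][165:320,220:400]
cv2.imwrite('pics/crop.png',np.hstack([cv2.resize(x[:,:,::-1],(400,int(400*x.shape[0]/x.shape[1])),interpolation=cv2.INTER_CUBIC)[:270] for x in (a,b)]))
h=hsv(s); r=cv2.inRange(h,(0,130,60),(6,255,255))|cv2.inRange(h,(170,130,60),(180,255,255))
n,l,st,ce=cv2.connectedComponentsWithStats(r[160:260,290:370])
i=1+np.argmax(st[1:,4]); m=(l==i).astype(np.uint8); c2=max(cv2.findContours(m,0,1)[0],key=cv2.contourArea)
p=cv2.approxPolyDP(cv2.convexHull(c2),3,True)[:,0]+[290,160]
print('felt',p.tolist(),onz(s,p,.012).round(4).tolist())
E
python3 m.py
```

```text
green quad [[378, 144], [389, 226], [254, 242], [247, 160]] [[0.6876, -0.123, 0.012], [0.4628, -0.1428, 0.012], [0.4266, 0.2138, 0.012], [0.6498, 0.2358, 0.012]]
felt [[343, 193], [341, 243], [308, 233], [306, 183]] [[0.6443, -0.1755, 0.012], [0.5141, 0.0137, 0.012], [0.6029, 0.0336, 0.012], [0.7626, -0.1508, 0.012]]
```

View pics/crop.png

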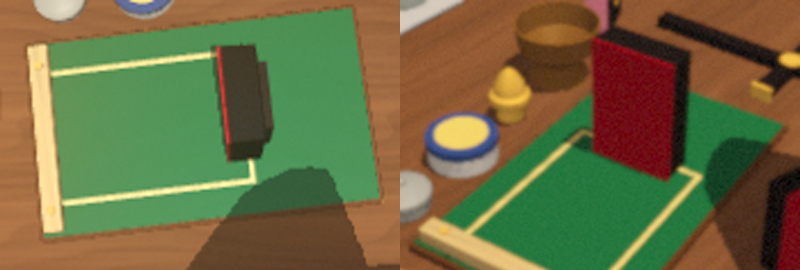

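The crop confirms the choice: a large black block on the baize, red felt facing the stop, proud cap behind. Next is one refined measurement of it in the board frame.

```bash
cat >> h.py <<'E'
O=np.array([.5552,.0609]); A=np.radians(95.5); U=np.array([np.cos(A),np.sin(A)]); V=np.array([-U[1],U[0]])
def tob(X): d=np.asarray(X)[...,:2]-O; return np.stack([d@U,d@V],-1)*1000
def tow(x,y): return O+(x*U+y*V)/1000
E
cat > m2.py <<'E'
from h import *
t=load('top0'); s=load('side0')
def lines(c,lo,roi,eps):
    x0,x1,y0,y1=roi; im=c['pixels'][y0:y1,x0:x1].astype(int)
    return im
# felt in side view: r dominance, line fit of bottom edge by columns
p=s['pixels'].astype(int); R=(p[...,0]-p[...,1]>50)&(p[...,1]<50)
cols=np.arange(311,340); bot=[np.where(R[200:260,c])[0].max()+200+.5 for c in cols]
bl=np.polyfit(cols,bot,1); 
rows=np.arange(195,228); lf=np.polyfit(rows,[np.where(R[r,295:330])[0].min()+295-.5 for r in rows],1)
rows=np.arange(202,235); rt=np.polyfit(rows,[np.where(R[r,325:352])[0].max()+325+.5 for r in rows],1)
def X(l):
    v=(bl[0]*l[1]+bl[1])/(1-bl[0]*l[0]); return [np.polyval(l,v),v]
q=[X(lf),X(rt)]; w=onz(s,q,.012); b=tob(w)
print('heel corners side',np.round(q,1).tolist(),b.round(1).tolist(),'yaw',np.degrees(np.arctan2(*(b[0]-b[1]))))
# top view: felt strip red at top edge z=.162
p=t['pixels'].astype(int)
R=(p[...,0]-p[...,1]>45)&(p[...,1]<60)&(p[...,2]<60)
rows=np.arange(163,206); xs=[]
for r in rows:
    k=np.where(R[r,312:335])[0]; xs.append(k.max()+312+.5 if len(k) else np.nan)
xs=np.array(xs); ok=~np.isnan(xs); print(xs[::4])
f=np.polyfit(rows[ok],xs[ok],1)
e=tob(onz(t,[[np.polyval(f,163),163],[np.polyval(f,206),206]],.162)); print('top edge',e.round(1).tolist())
print('tape corners/stop check', proj(t,[[*tow(170,y),.012] for y in(-75,75)]+[[*tow(-50,y),.012] for y in(-75,75)]).round(1).tolist())
print('base start',tow(-140,0))
E
python3 m2.py
```

```text
heel corners side [[306.6, 232.6], [341.1, 246.6]] [[-31.2, -48.7], [-31.2, 52.7]] yaw 179.97872953220204
[321.5 321.5 322.5 322.5 323.5 323.5 324.5 324.5 324.5 325.5 325.5]
top edge [[-33.9, -40.2], [-32.3, 60.7]]
tape corners/stop check [[246.2, 173.0], [250.7, 227.8], [326.7, 163.8], [333.2, 218.5]]
base start [ 0.56861841 -0.07845547]
```

Emit:
move_arm(
  commands=[
    [-1,[0.3,0.3,0],0.1],
    [-1,[0.5,0.5,0],0.2],
    [-1,[0.7,0.7,0],0.3],
    [-1,[0.85,0.85,0],0.4],
    [-1,[1,1,0],0.5],
    [-1,[1,1,0],0.6],
    [-1,[1,1,0],0.7],
    [-1,[1,1,0],0.767],
    [-1,[1,1,0],0.767],
  ],
)

```text
time: 1.23
ee_pos: [0.3945, -0.3425, 0.231]
tool_rot: [-0.0, 0.673, 0.74, 0.0]
wrist_force: [-0.7, 0.3, 0.3]
opening: -0.0
grip_force: 0.0
```

Emit:
move_arm(
  commands=[
    [-1,[0.25,0.2,0],0],
    [-1,[0.5,0.4,0],0],
    [-1,[0.75,0.6,0],0],
    [-1,[1,0.8,0],0],
    [-1,[1,0.8,0],0],
  ],
)

```text
time: 1.85
ee_pos: [0.5462, -0.2207, 0.2308]
tool_rot: [-0.0, 0.673, 0.74, 0.0]
wrist_force: [0.5, -0.5, 0.0]
opening: -0.003
grip_force: 0.0
```

```bash
python3 -c "
from h import *
s=manip.state();print(s['time'],s['ee_pos'],s['tool_rot'],s['wrist_force'],s['opening'],tob(s['ee_pos']),(np.r_[tow(-140,2),.13]-s['ee_pos'])/.15)"
```

```text
1.85 [ 0.54616021 -0.22065605  0.23080613] [-2.06023883e-04  6.72630089e-01  7.39978859e-01  1.00878922e-04] [ 0.48560968 -0.52747513  0.01155819] -0.0025520493216496807 [-279.39340114   35.9841223 ] [ 0.13644934  0.94672597 -0.67204088]
```

Emit:
move_arm(
  commands=[
    [-1,[0.136,0.3,-0.2],0],
    [-1,[0.136,0.6,-0.5],0],
    [-1,[0.136,0.8,-0.67],0],
    [-1,[0.136,0.93,-0.67],0],
    [-1,[0.136,0.93,-0.67],0],
  ],
)

```text
time: 2.48
ee_pos: [0.5654, -0.083, 0.132]
tool_rot: [0.001, 0.673, 0.74, 0.0]
wrist_force: [-0.2, -0.1, 0.1]
opening: 0.0
grip_force: 0.0
```

```bash
python3 -c "
from h import *
s=manip.state();print(s['time'],s['ee_pos'],s['wrist_force'],tob(s['ee_pos']))
a=snap('side','s1')['pixels'][100:300,200:440];b=snap('top','t1')['pixels'][120:260,225:393]
cv2.imwrite('pics/c1.png',np.hstack([cv2.resize(x[:,:,::-1],(400,333)) for x in (a,b)]))"
```

```text
2.475 [ 0.56544845 -0.08300601  0.13203998] [-0.17918163 -0.11758003  0.1165468 ] [-144.22576925    3.59151577]
```

View pics/c1.png

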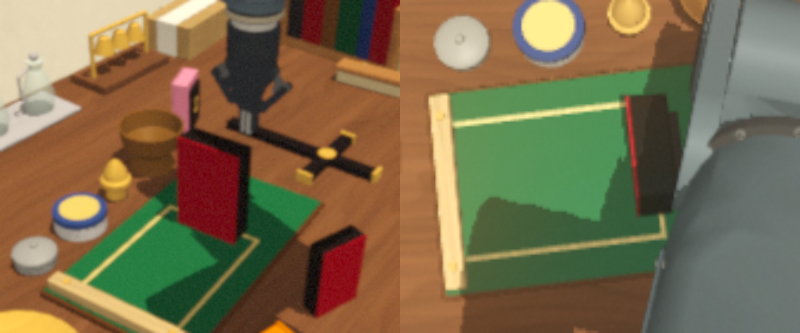

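The fingers, shut, are behind the base (side crop ~(248,120)) and in line with its middle; the base still stands. I push slowly now.

Emit:
move_arm(
  commands=[
    [-1,[-0.01,0.1,0],0],
    [-1,[-0.018,0.2,0],0],
    [-1,[-0.025,0.265,0],0],
    [-1,[-0.028,0.29,0],0],
    [-1,[-0.03,0.315,0],0],
    [-1,[-0.032,0.34,0],0],
    [-1,[-0.034,0.365,0],0],
    [-1,[-0.036,0.39,0],0],
    [-1,[-0.038,0.415,0],0],
    [-1,[-0.041,0.44,0],0],
    [-1,[-0.043,0.465,0],0],
  ],
)

```text
time: 3.95
ee_pos: [0.5585, -0.0131, 0.1308]
tool_rot: [-0.0, 0.673, 0.74, 0.0]
wrist_force: [-0.5, -0.8, 1.1]
opening: -0.0
grip_force: 0.7
```

```bash
python3 -c "
from h import *
s=manip.state();print(s['time'],s['ee_pos'],s['wrist_force'],tob(s['ee_pos']))
a=snap('side','s2')['pixels'][120:300,200:440]
cv2.imwrite('pics/c2.png',cv2.resize(a[:,:,::-1],(640,480)))"
```

```text
3.95 [ 0.55847978 -0.01309298  0.13078873] [-0.4806161  -0.77469131  1.05773984] [-73.96668027   3.82723043]
```

View pics/c2.png

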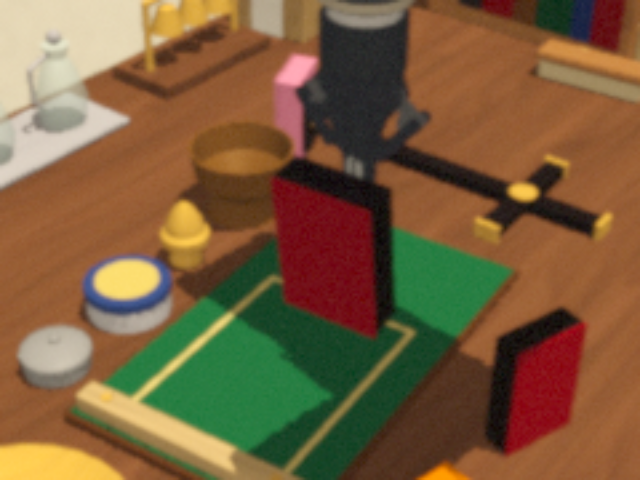

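The base leans forward about its heel, and the heel edge (crop ~(330,310)) has not slid. I continue.

Emit:
move_arm(
  commands=[
    [-1,[-0.002,0.025,0],0],
    [-1,[-0.005,0.05,0],0],
    [-1,[-0.007,0.075,0],0],
    [-1,[-0.01,0.1,0],0],
    [-1,[-0.012,0.125,0],0],
    [-1,[-0.014,0.145,0],0],
    [-1,[-0.016,0.165,0],0],
    [-1,[-0.018,0.18,0],0],
    [-1,[-0.018,0.18,0],0],
    [-1,[-0.018,0.18,0],0],
  ],
)

```text
time: 5.25
ee_pos: [0.5558, 0.0136, 0.1308]
tool_rot: [-0.0, 0.673, 0.74, 0.0]
wrist_force: [-0.2, 0.4, 0.2]
opening: 0.002
grip_force: 0.0
```

```bash
python3 -c "
from h import *
s=manip.state();print(s['time'],s['ee_pos'],s['wrist_force'],tob(s['ee_pos']))
a=snap('side','s3')['pixels'][120:300,200:440]
cv2.imwrite('pics/c3.png',cv2.resize(a[:,:,::-1],(640,480)))"
```

```text
5.25 [0.55583262 0.01359515 0.1308034 ] [-0.22561825  0.44893329  0.21834638] [-47.14770385   3.90425976]
```

View pics/c3.png

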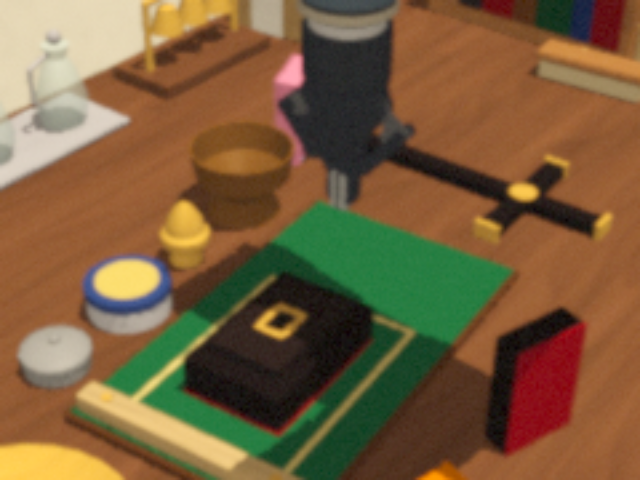

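It toppled onto its sole, cap up, inside the tape. Its head edge runs (187,388)-(280,430) in the crop. I measure the gap.

```bash
python3 -c "
from h import *
s=load('s3'); q=np.array([[187,390],[280,433],[370,345]])*.375+[200,120]
print(tob(onz(s,q,.0125)).round(1).tolist())"
```

```text
[[119.5, -47.4], [119.4, 49.1], [-18.4, 53.6]]
```

Emit:
move_arm(
  commands=[
    [-1,[0.015,-0.15,0],0],
    [-1,[0.025,-0.26,0],0],
    [-1,[0.025,-0.26,-0.3],0],
    [-1,[0.025,-0.26,-0.55],0],
    [-1,[0.025,-0.26,-0.66],0],
    [-1,[0.025,-0.26,-0.66],0],
  ],
)

```text
time: 6.05
ee_pos: [0.5594, -0.0255, 0.0314]
tool_rot: [-0.001, 0.673, 0.74, -0.0]
wrist_force: [0.3, 0.2, 0.2]
opening: 0.001
grip_force: 0.0
```

Emit:
move_arm(
  commands=[
    [-1,[0.005,0.08,0],0],
    [-1,[-0.005,0.16,0],0],
    [-1,[-0.009,0.226,0],0],
    [-1,[-0.012,0.26,0],0],
    [-1,[-0.015,0.3,0],0],
    [-1,[-0.019,0.34,0],0],
    [-1,[-0.023,0.38,0],0],
    [-1,[-0.027,0.42,0],0],
    [-1,[-0.031,0.46,0],0],
    [-1,[-0.035,0.5,0],0],
    [-1,[-0.038,0.53,0],0],
    [-1,[-0.04,0.55,0],0],
  ],
)

```text
time: 7.55
ee_pos: [0.5537, 0.057, 0.0319]
tool_rot: [0.0, 0.673, 0.74, -0.0]
wrist_force: [1.3, -6.0, -0.2]
opening: 0.001
grip_force: 2.7
```

```bash
python3 -c "
from h import *
s=manip.state();print(s['time'],s['ee_pos'],s['wrist_force'],tob(s['ee_pos']))
a=snap('side','s4')['pixels'][180:300,220:380]
cv2.imwrite('pics/c4.png',cv2.resize(a[:,:,::-1],(800,600)))"
```

```text
7.55 [0.55369397 0.05697934 0.03185007] [ 1.3361748  -6.0387341  -0.24753202] [-3.75826161  1.87487124]
```

View pics/c4.png

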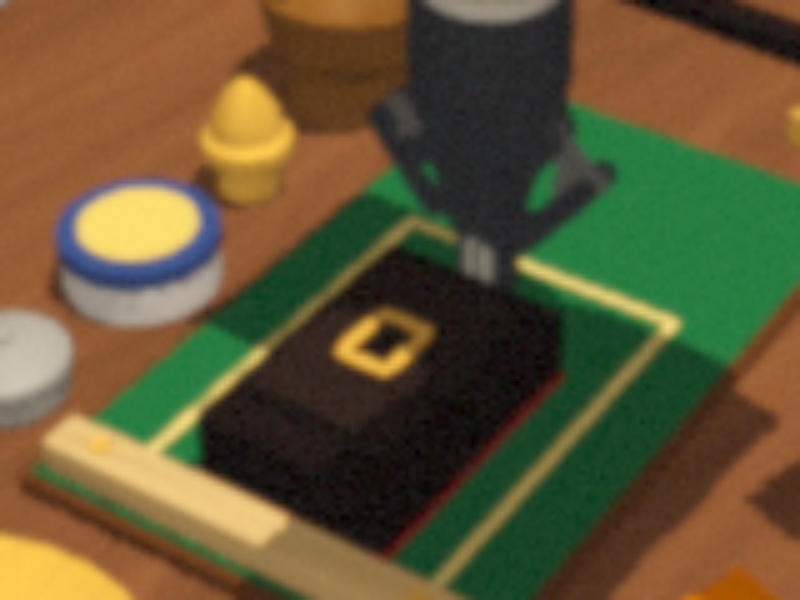

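It slides straight, with sliding drag about 6 N and a gap of about 1 cm left. I push on in small steps, watching the force.

Emit:
move_arm(
  commands=[
    [-1,[-0.001,0.013,0],0],
    [-1,[-0.003,0.027,0],0],
    [-1,[-0.004,0.04,0],0],
    [-1,[-0.005,0.053,0],0],
    [-1,[-0.006,0.06,0],0],
  ],
)

```text
time: 8.22
ee_pos: [0.5528, 0.0659, 0.0318]
tool_rot: [0.0, 0.673, 0.74, -0.0]
wrist_force: [-0.0, -5.2, 0.9]
opening: -0.002
grip_force: 2.7
```

Emit:
move_arm(
  commands=[
    [-1,[-0.001,0.006,0],0],
    [-1,[-0.001,0.012,0],0],
  ],
)

```text
time: 8.48
ee_pos: [0.5533, 0.0669, 0.0319]
tool_rot: [0.001, 0.673, 0.74, 0.0]
wrist_force: [5.1, -14.6, -1.7]
opening: 0.002
grip_force: 7.7
```

Emit:
move_arm(
  commands=[
    [-1,[-0.001,0.006,0],0],
    [-1,[-0.001,0.012,0],0],
  ],
)

```text
time: 8.72
ee_pos: [0.5537, 0.0671, 0.0322]
tool_rot: [0.002, 0.673, 0.74, -0.0]
wrist_force: [6.0, -29.3, -0.4]
opening: -0.002
grip_force: 14.8
```

Contact: the force rose to 29 N with no further travel. I draw back, lift and move clear.

Emit:
move_arm(
  commands=[
    [-1,[0.002,-0.02,0],0],
    [-1,[0.01,-0.1,0],0],
    [-1,[0.03,-0.35,0],0],
    [-1,[0.03,-0.5,0.3],0],
    [-1,[0.03,-0.6,0.7],0],
    [-1,[0.03,-0.8,1],0],
    [-1,[0.03,-1,1],0],
    [-1,[0.03,-1,1],0],
  ],
)

```text
time: 9.72
ee_pos: [0.5567, -0.0819, 0.1821]
tool_rot: [0.0, 0.674, 0.739, 0.0]
wrist_force: [0.9, 1.0, 0.3]
opening: -0.001
grip_force: 0.0
```

Emit:
move_arm(
  commands=[
    [-1,[-0.2,-0.4,0.2],0],
    [-1,[-0.5,-0.7,0.2],0],
    [-1,[-0.8,-1,0.2],0],
    [-1,[-0.8,-1,0.2],0],
  ],
)

```text
time: 10.22
ee_pos: [0.4349, -0.2313, 0.2114]
tool_rot: [-0.001, 0.674, 0.739, -0.0]
wrist_force: [0.6, 0.8, -0.6]
opening: 0.002
grip_force: 0.0
```

```bash
python3 -c "
from h import *
s=manip.state();print(s['time'],s['ee_pos'],s['wrist_force'])
a=snap('side','s5')['pixels'][160:320,180:400];b=snap('top','t5')['pixels'][130:260,225:404]
cv2.imwrite('pics/c5.png',np.hstack([cv2.resize(x[:,:,::-1],(400,290),interpolation=cv2.INTER_CUBIC) for x in (a,b)]))"
```

```text
10.225 [ 0.43485507 -0.23133736  0.21143753] [ 0.61195646  0.81064068 -0.64766491]
```

View pics/c5.png

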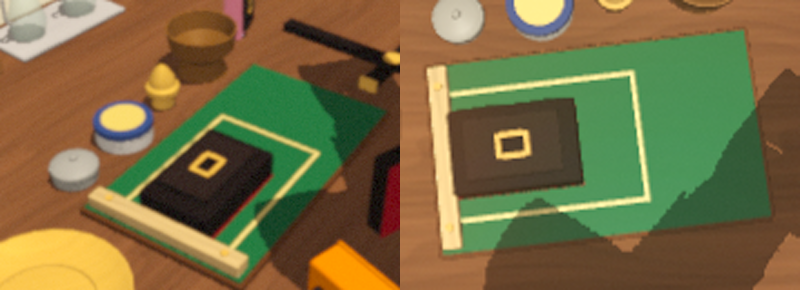

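The base lies cap up, its head edge (448,110)-(455,195) parallel to and against the stop face. It sits centrally in the panel, the bystanders have not moved and the hand is clear.

```bash
python3 -c "
from station import manip; print(manip.sign_off())"
```

```text
the job is handed in; nothing more can be done
None
```

The crucifix base was toppled onto its felt sole inside the tape and pushed square against the stop; the bystanders look unmoved, the hand is clear, and the job was handed in at about 10 s on the robot's clock.

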